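Make up the soup kit and the honey-drink kit

ROBOT

A 6-joint arm with a two-finger parallel gripper is mounted at the origin on a cart in front of the work surface, level with it; the furniture and walls round the work are solid. World frame = base frame: x ahead of the robot, y to its left, z up, the work surface at z = 0. Lengths are in m, angles in degrees, forces in N, time in s.
With the tool pointing down it reaches from about 0.325 to 0.9 m from the base axis. Payload 6.1 kg.
Tool frame: the origin (TCP) lies between the finger pads; the fingertips stand 17 mm ahead of it and the grasp point (between the pads) lies 2 mm behind it (bot.tcp_to_tips is the distance from the TCP to the fingertips, in m); z points along the fingers, y is the line along which they close (so a half turn about z gives the same grasp; the last joint's range is limited). The gripper opens to 87 mm and grips with 3 to 60 N. Pads are 19 mm wide; open, the fingers measure 117 mm over their backs; the gripper's body (75 mm by 190 mm) begins 51 mm behind the grasp point.
Start: joints at [57.634, 12.628, 87.462, -0, 79.91, -7.225], TCP at [0.266, 0.566, 0.24] pointing down, gripper open.
Joint ranges: [-170.65, 170.65], [-52.31, 119.04], [5.05, 147.46], [-71.25, 251.25], [11.57, 151.72], [-153.62, 153.62]. Speed limits (degrees/s): [147.25, 147.25, 172.46, 180, 180, 180].

INTERFACE

Orientations are given as a 3x3 rotation matrix whose columns are the frame's x, y, z axes.
In Python, from bench import bot gives the robot as it stands. The module is installed in compiled form; this text tells all that it offers.
- The arm moves only by the shell command python3 -m handwheel 'ROWS' [FORCE]. ROWS is JSON, a list of rows, each a list of 7 numbers: the turn, a rotation vector about the tool's x, y, z in rad, then the shift along the tool's x, y, z in cm, then the closure, from 0 (fully open) to 1 (shut). In form: [[rx, ry, rz, x, y, z, fingers], ...]. A call has exactly 10 rows; each row is the pose to reach, as a shift and turn from the pose commanded when the call began, along the tool's axes at that moment; what a row does not reach only later rows make up. A row lasts 1/12 s, in which the tool goes at most 41.7 mm and 7.16 degrees, less where a joint would pass 70% of its speed; a pose out of reach is approached as far as the arm can. A call with a gripper value outside its range is refused whole. The fingers move at their own pace and stop on an object; FORCE is the grip in N (left out, the last holds). Time passes only in rows, so rows that repeat a pose let the fingers close, or fill a call up. It gives the time, the measured TCP pose, the force, the opening and the grip force at its end, in the units of the state.
- bot.read_state(): the state, without advancing time (a new reading comes with each control period).
- bot.grab_frame(name): name is "side" or "top"; returns the picture (480x640x3 uint8, blue, green, red); there is no depth.
- bot.camera_model(name): a dict with "fovy" (degrees; the focal length in pixels is half the picture's height over the tangent of half this angle, whatever the lens; pixels are square), "cx", "cy" (the principal point, pixels), "origin" and "attitude" of the camera in the world. Camera axes: x right, y up, looking along -z (the intrinsics and any distortion apply to the point x, -y, -z); pixel columns grow to the right and rows downward; lengths in m; the calibration is good to about 2 mm. A picture is of the moment at which its call begins. camera_model takes no time and is no camera call.
- bot.sign_off(): hands the job in; it is judged then, once.
The state is a dict: "time": time; "q": joint angles; "qvel": joint speeds; "joint_torque": joint torques, N m; "tool_pos": TCP position; "ee_rot": TCP orientation; "wrist_force": force on the tool from outside, world axes, zero at the start; "torque": the same for the moment, N m; "width": opening from 0.0 (shut) to 1.0 (fully open); "gripper_force": force on a finger pad.
Only numpy, scipy, OpenCV 4.12 (cv2) and the standard library are available. Lean on these libraries where they do the work, as an engineer would, in place of code of your own. Each camera call takes 0.05 s, during which the arm holds its last target. There are 200 camera calls.

TASK

Make up two kits from the stock standing free at the front right of the worktop (not from the things lined up at the back). In the long three-compartment wooden tray, seen from the robot, stand the bean tin in the left compartment, the salt shaker in the middle one and the spice jar in the right one; in the short two-compartment tray stand the honey jar on the left and the empty drinking glass on the right. Everything must end upright on the floor of its own compartment and let go, with the garlic and the tea light left where they are.

Things in the scene. Friction and masses are not known exactly. Their poses are not given: they have to be found in the camera images.
- long_tray: Open wooden tray with three equal compartments in a row; it stays put on the worktop. 88 x 254 mm, walls 20 mm high and 5 mm thick, floor 5 mm thick, a small steel lug 15 mm out at each end (up to 16 mm high). Origin: centre of its underside. Its y axis runs along the row and points to the robot's left (yaw within 0.12 rad of the world's). Compartments are 78 x 78 mm inside, centred at x = 0, y = +83 mm (left), 0 (middle), -83 mm (right).
- short_tray: Open wooden tray with two equal compartments in a row; it stays put on the worktop. 96 x 187 mm, walls 20 mm high and 5 mm thick, floor 5 mm thick, a small steel lug 15 mm out at each end (up to 16 mm high). Origin: centre of its underside. Its y axis runs along the row and points to the robot's left (yaw within 0.12 rad of the world's). Compartments are 86 x 86 mm inside, centred at x = 0, y = +45.5 mm (left) and -45.5 mm (right).
- tin_center (a point): Small closed food tin, a plain upright cylinder 57 mm in diameter, 72 mm high; a like one in the back row is not meant. This point is at its centre, half-way up; z is its upright axis.
- salt_center (a point): Whitish-grey salt shaker, round and slightly waisted, 44 mm in diameter, 90 mm high; the grey cap (34 mm) begins 66 mm above its foot; a like one in the back row is not meant. This point is at its centre, half-way up; z is its upright axis.
- spice_center (a point): Spice jar: square clear body with rounded edges, 42 x 42 mm, 96 mm high, with a round yellow-brown cap 41 mm in diameter over the top 20 mm. Its x and y axes are square to its flat sides. This point is at its centre, half-way up; z is its upright axis.
- honey_center (a point): Honey jar: round glass jar 62 mm in diameter (65 at the widest) with a yellow-brown lid of 59 mm over the top 11 mm, 95 mm high. It is the widest of the free-standing jars; a like one in the back row is not meant. This point is at its centre, half-way up; z is its upright axis.
- glass_center (a point): Empty drinking glass, whitish, open at the top, 50 mm in diameter at the rim, narrowing to 40 mm at the foot, 58 mm high; a like one in the back row is not meant. This point is at its centre, half-way up; z is its upright axis.
- garlic_center (a point): Bystander among the stock, to be left alone: a garlic bulb 55 x 58 mm, 56 mm high. This point is half-way up.
- candle_center (a point): Bystander among the stock, to be left alone: a tea light 38 mm in diameter, 18 mm high. This point is half-way up.
There are look-alikes about, which are no part of the job. What is shaped like the part that bears tin_center but blue is not meant.

How it is judged (in metres and radians):
At the end, for the whole second after the job is handed in: Each thing stands in its own compartment: centre within 24 mm of the compartment's centre along each tray axis, height within 10 mm of standing on the floor, tilt under 0.15 rad, at rest; garlic and tea light within 30 mm of where they started (x of tin_center in the frame of long_tray between -0.024 and 0.024 m and y of tin_center in the frame of long_tray between 0.059 and 0.107 m and z of tin_center in the frame of long_tray between 0.031 and 0.051 m and angle between each of tin_center, salt_center, spice_center, honey_center, glass_center's own z axis and vertical below 0.15 rad and linear speed of each of tin, salt, spice, honey, glass below 0.02 m/s and x of salt_center in the frame of long_tray between -0.024 and 0.024 m and y of salt_center in the frame of long_tray between -0.024 and 0.024 m and z of salt_center in the frame of long_tray between 0.04 and 0.06 m and x of spice_center in the frame of long_tray between -0.024 and 0.024 m and y of spice_center in the frame of long_tray between -0.107 and -0.059 m and z of spice_center in the frame of long_tray between 0.043 and 0.063 m and x of honey_center in the frame of short_tray between -0.024 and 0.024 m and y of honey_center in the frame of short_tray between 0.0215 and 0.0695 m and z of honey_center in the frame of short_tray between 0.0425 and 0.0625 m and x of glass_center in the frame of short_tray between -0.024 and 0.024 m and y of glass_center in the frame of short_tray between -0.0695 and -0.0215 m and z of glass_center in the frame of short_tray between 0.024 and 0.044 m and distance of each of garlic_center, candle_center from where it was at the start of the episode below 0.03 m); the robot touches nothing.
It fails at once if the garlic is pushed more than 30 mm away (distance of garlic_center from where it was at the start of the episode above 0.03 m).
It fails at once if the tea light is pushed more than 30 mm away (distance of candle_center from where it was at the start of the episode above 0.03 m).
It also fails if it takes over 134 s, if anything falls off the work surface, if the arm or the gripper's body presses on something with over 40 N, if the wrist force passes 120 N, or if a joint passes its speed limit or range.

## Working session

There is one attempt and no reset: what is moved stays moved. The work goes in short steps, Python scripts to look and compute and a shell command to move; the robot and the scene stay as the last step left them, time stands still between calls to the robot, and variables do not carry over. Pictures are saved under pics/ and viewed, at most 14 in all, crops included, and the job is handed in when it is done.

```bash
mkdir -p pics; python3 - <<'E'
from bench import bot
import cv2,numpy as np
for n in("top","side"):
    cv2.imwrite(f"pics/{n}0.png",bot.grab_frame(n)); print(n,bot.camera_model(n))
s=bot.read_state(); print(s)
E
```

```text
top {'fovy': 47.113700110184844, 'cx': 323.0062462781712, 'cy': 232.0281118240582, 'origin': array([0.29699807, 0.01968386, 1.541133  ]), 'attitude': array([[ 0.02545499,  0.9923219 , -0.12103429],
       [-0.99967457,  0.02546992, -0.00142398],
       [ 0.00166968,  0.12103115,  0.99264731]])}
side {'fovy': 48.36897631994147, 'cx': 320.4336785354858, 'cy': 252.79447790684628, 'origin': array([ 0.17723014, -0.94525984,  0.93642458]), 'attitude': array([[ 0.94873117,  0.19684291, -0.2473096 ],
       [-0.31579135,  0.62394752, -0.71481838],
       [ 0.01360128,  0.75626871,  0.65411974]])}
{'time': 0.1, 'q': array([ 5.76335401e+01,  1.26702240e+01,  8.75216008e+01, -7.76495870e-04,
        7.99109647e+01, -7.22424808e+00]), 'qvel': array([ 0.07786331, -0.2289015 , -0.14064604, -0.00479146,  0.05892155,
        0.01152724]), 'joint_torque': array([ 1.52068907e-03, -4.95941198e+01, -3.88520551e+01,  7.02158175e-02,
        5.16013952e-02, -6.52162203e-05]), 'tool_pos': array([0.26524348, 0.56531469, 0.23852994]), 'ee_rot': array([[-9.05256944e-01,  4.24863466e-01, -9.49123580e-04],
       [ 4.24864473e-01,  9.05255688e-01, -1.52244080e-03],
       [ 2.12370043e-04, -1.78144900e-03, -9.99998391e-01]]), 'wrist_force': array([-0.84877373, -0.03364723, -0.72779636]), 'torque': array([-0.02077165,  0.03086212, -0.02986342]), 'gripper_force': 0.0, 'width': 0.9972660847799452}
```

View pics/top0.png

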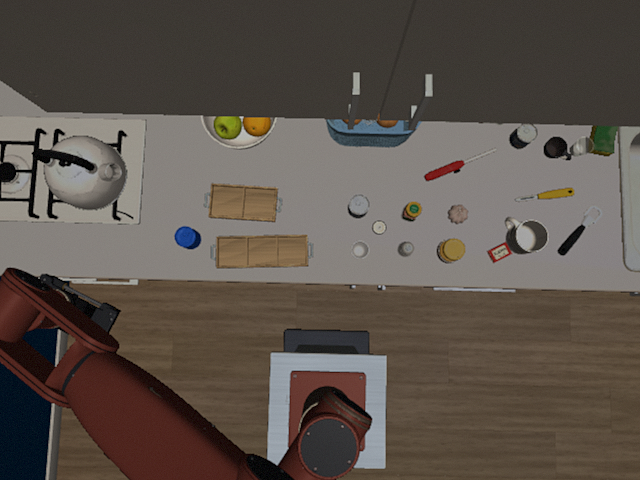

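View pics/side0.png

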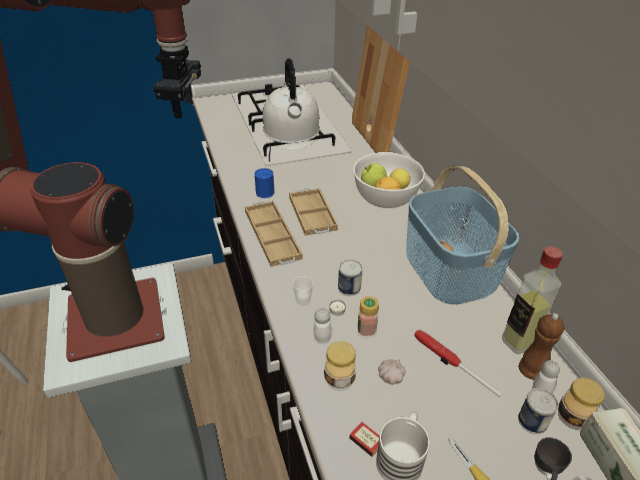

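Seen in the top picture: candidates for the tin are (359,206), blue (187,237) and back row (523,135). For the glass they are (360,249) and the white things at (575,150). For the salt they are (406,248) and back (580,147), and for the honey (452,250) and back side-view (580,400). The spice jar is at (412,211). I choose the free-standing front group. The garlic is at (458,213) and the tea light at (379,227).

```bash
cat > h.py <<'E'
from bench import bot
import cv2,numpy as np
def K(n):
    c=bot.camera_model(n); f=240/np.tan(np.radians(c['fovy']/2))
    return f,c['cx'],c['cy'],np.array(c['origin']),np.array(c['attitude'])
def back(n,u,v,z):
    f,cx,cy,o,R=K(n); d=R@np.array([(u-cx)/f,-(v-cy)/f,-1]); return o+d*(z-o[2])/d[2]
def proj(n,p):
    f,cx,cy,o,R=K(n); q=R.T@(np.array(p)-o); return np.array([cx-f*q[0]/q[2],cy+f*q[1]/q[2]])
def crop(n,img,x0,y0,w,h,s,out):
    cv2.imwrite(out,cv2.resize(img[y0:y0+h,x0:x0+w],None,fx=s,fy=s,interpolation=cv2.INTER_CUBIC))
E
python3 - <<'E'
from h import *
t=cv2.imread('pics/top0.png');s=cv2.imread('pics/side0.png')
a=cv2.resize(t[180:275,340:480],(784,532),interpolation=2); cv2.imwrite('pics/c1.png',a) # 5.6
crop('top',t,200,175,120,100,6,'pics/c2.png')
crop('side',s,280,250,150,145,4,'pics/c3.png')
E
```

```text
(no output)
```

View pics/c1.png

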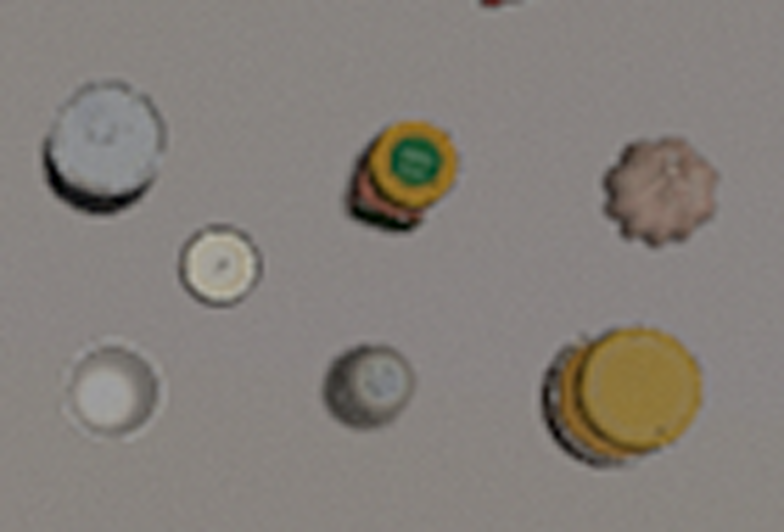

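View pics/c2.png

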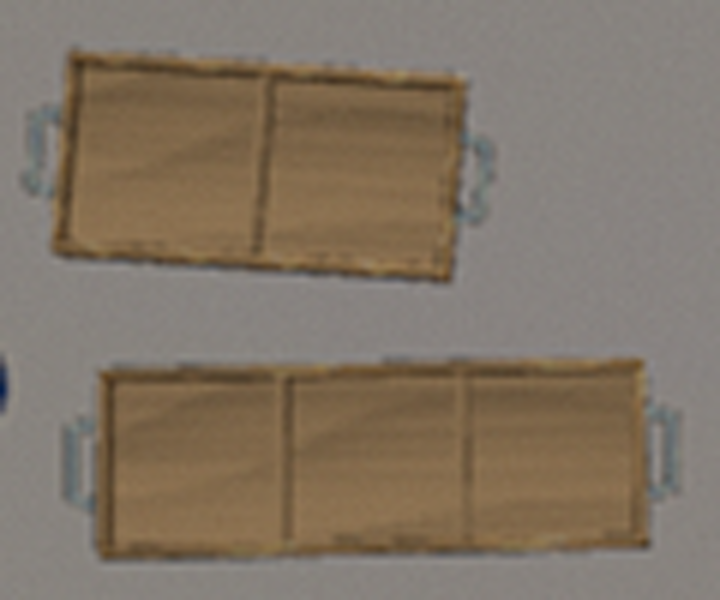

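View pics/c3.png

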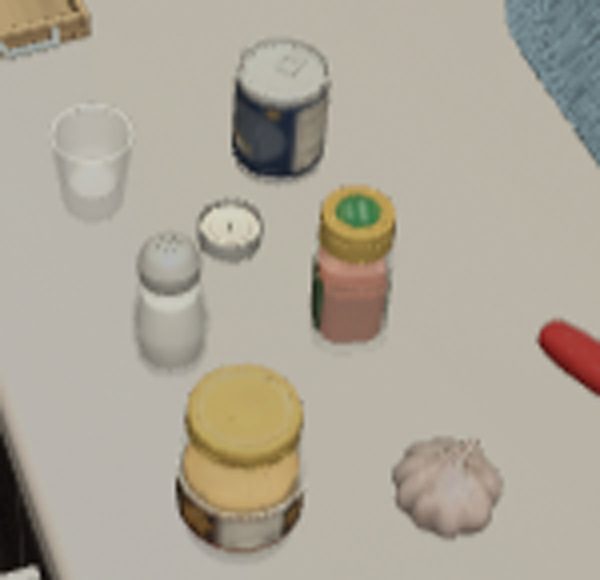

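The choice is confirmed. In crop c1 the tin lid is at (108,138), glass rim (114,391), spice cap (414,164), salt (381,378), honey lid (641,388), tea light (220,265) and garlic (661,190). The tray corners are in c2.

```bash
python3 - <<'E'
from h import *
np.set_printoptions(precision=4,suppress=True)
c1=lambda x,y:(340+(x+.5)/5.6-.5,180+(y+.5)/5.6-.5)
c2=lambda x,y:(200+(x+.5)/6-.5,175+(y+.5)/6-.5)
c3=lambda x,y:(280+(x+.5)/4-.5,250+(y+.5)/4-.5)
for k,a,z,b in [('tin',(108,138),.072,(283,73)),('glass',(114,391),.058,(93,131)),('tea',(220,265),.018,(231,226)),('spice',(414,164),.096,(359,211)),('salt',(380,379),.088,(171,250)),('honey',(641,388),.095,(246,405)),('garlic',(661,190),.028,(447,487))]:
    print(k,back('top',*c1(*a),z),back('side',*c3(*b),z))
for k,P in [('short',[(70,52),(465,77),(450,281),(55,253)]),('long',[(100,370),(643,360),(648,547),(100,558)])]:
    w=np.array([back('top',*c2(*p),.02)[:2] for p in P]); l=(w[0]+w[3]-w[1]-w[2])/2
    print(k,w.mean(0),'len',np.hypot(*l),'wid',np.linalg.norm(w[0]+w[1]-w[2]-w[3])/2,'yaw',np.arctan2(-l[0],l[1]))
# same tray centers in side image (full frame): corners prompted by projection
t=cv2.imread('pics/side0.png'); crop('s',t,235,175,110,100,7,'pics/c4.png')
print('r tin px', 57*.0254)
E
```

```text
tin [ 0.5544 -0.0733  0.072 ] [ 0.5551 -0.0747  0.072 ]
glass [ 0.4331 -0.0793  0.058 ] [ 0.4361 -0.0741  0.058 ]
tea [ 0.5011 -0.1336  0.018 ] [ 0.5019 -0.1359  0.018 ]
spice [ 0.5414 -0.2173  0.096 ] [ 0.5445 -0.2153  0.096 ]
salt [ 0.4392 -0.2031  0.088 ] [ 0.4404 -0.2045  0.088 ]
honey [ 0.4374 -0.3249  0.095 ] [ 0.4405 -0.3208  0.095 ]
garlic [ 0.543  -0.3512  0.028 ] [ 0.5423 -0.3533  0.028 ]
short [0.561  0.2483] len 0.18504125277447203 wid 0.09603847711541436 yaw -0.04208592979640851
long [0.4252 0.1903] len 0.2519211808320949 wid 0.08692046197275208 yaw 0.04491337501108917
r tin px 1.4478
```

View pics/c4.png

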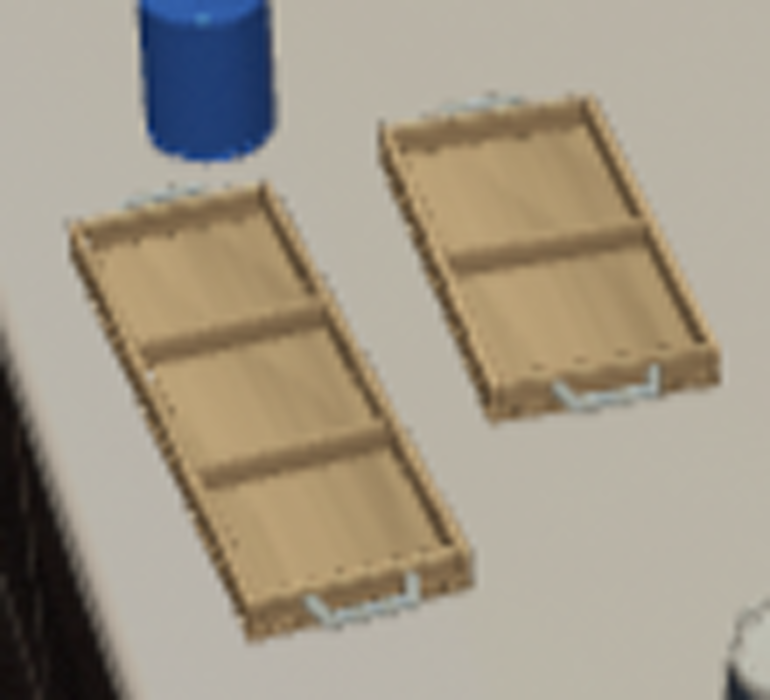

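The c4 crop shows both trays empty, with long tray corners at (75,225), (265,190), (470,555), (250,610) and short tray at (385,130), (590,100), (718,355), (492,390). The two cameras agree to about 4 mm. I'll add a helper for the deltas, estimate the spice jar's yaw, and set off towards the tin with tool y along world x, so that tool x = world y and tool z = down.

```bash
cat > d.py <<'E'
import sys,numpy as np
from bench import bot
from scipy.spatial.transform import Rotation as Rn
# delta from measured pose to world target x y z (tool y = world x, tool x = world y), in tool axes, cm/rad
s=bot.read_state(); R=np.array(s['ee_rot']); T=np.array([[0,1,0],[1,0,0],[0,0,-1.]])
p=np.array(s['tool_pos']); t=np.array([float(a) for a in sys.argv[1:4]])
print('rot',Rn.from_matrix(R.T@T).as_rotvec().round(3),'shift',(R.T@(t-p)*100).round(2),'pos',p.round(4),'w',round(s['width']*87,1),'gf',round(s['gripper_force'],1),'F',np.array(s['wrist_force']).round(1),'t',round(s['time'],2))
E
python3 - <<'E'
from h import *
c3=lambda x,y:(280+(x+.5)/4-.5,250+(y+.5)/4-.5)
a,b=back('side',*c3(322,335),0),back('side',*c3(383,338),0); d=b-a
print(a,b,np.linalg.norm(d),np.degrees(np.arctan2(d[1],d[0])))
E
python3 d.py .555 -.074 .20
python3 -m handwheel '[[0,0,0.11,-2.67,-2.27,0.2,0],[0,0,0.22,-5.34,-4.55,0.4,0],[0,0,0.33,-8,-6.8,0.6,0],[0,0,0.44,-10.7,-9.1,0.8,0],[0,0,0.55,-13.4,-11.4,1,0],[0,0,0.66,-16,-13.6,1.2,0],[0,0,0.77,-18.7,-15.9,1.4,0],[0,0,0.88,-21.4,-18.2,1.6,0],[0,0,0.99,-24,-20.5,1.8,0],[0,0,1.1,-26.7,-22.7,2,0]]'
python3 d.py .555 -.074 .20
```

```text
[ 0.52889441 -0.21617698  0.        ] [ 0.56126734 -0.22887452  0.        ] 0.034774042299706286 -21.416449099175406
rot [-2.000e-03  1.000e-03  1.132e+00] shift [-53.39 -45.56   3.92] pos [0.2652 0.5653 0.2385] w 86.8 gf 0.0 F [-0.8 -0.  -0.7] t 0.1
time: 0.93
tool_pos: [0.4107, 0.2452, 0.2191]
ee_rot: [[-0.027, 1.0, -0.001], [1.0, 0.027, -0.0], [-0.0, -0.001, -1.0]]
wrist_force: [1.3, 0.4, -0.4]
width: 0.994
gripper_force: 0.0
rot [-0.001  0.     0.027] shift [-32.29  13.57   1.91] pos [0.4107 0.2452 0.2191] w 86.5 gf 0.0 F [ 1.3  0.4 -0.4] t 0.93
```

```bash

python3 -m handwheel '[[0,0,0.02,-3.5,1.5,0.2,0],[0,0,0.03,-7,3,0.4,0],[0,0,0.03,-10.5,4.5,0.6,0],[0,0,0.03,-14,6,0.8,0],[0,0,0.03,-18,7.5,1,0],[0,0,0.03,-22,9.5,1.3,0],[0,0,0.03,-26,11,1.5,0],[0,0,0.03,-29.5,12.5,1.8,0],[0,0,0.03,-32.3,13.6,1.9,0],[0,0,0.03,-32.3,13.6,1.9,0]]' >/dev/null
python3 d.py .555 -.074 .045
python3 - <<'E'
from h import *
t=bot.grab_frame('top'); s=bot.grab_frame('side')
a=cv2.resize(t[150:280,310:480],(510,390),interpolation=2); b=cv2.resize(s[200:400,220:420],(800-510,290),interpolation=2)
cv2.imwrite('pics/c5.png',cv2.resize(s[180:380,230:440],(630,600),interpolation=2))
E
```

```text
rot [ 0.     0.002 -0.003] shift [ 0.34 -0.33 15.48] pos [ 0.5583 -0.0771  0.1998] w 86.8 gf 0.0 F [-0.7  0.3  0.3] t 1.77
```

View pics/c5.png

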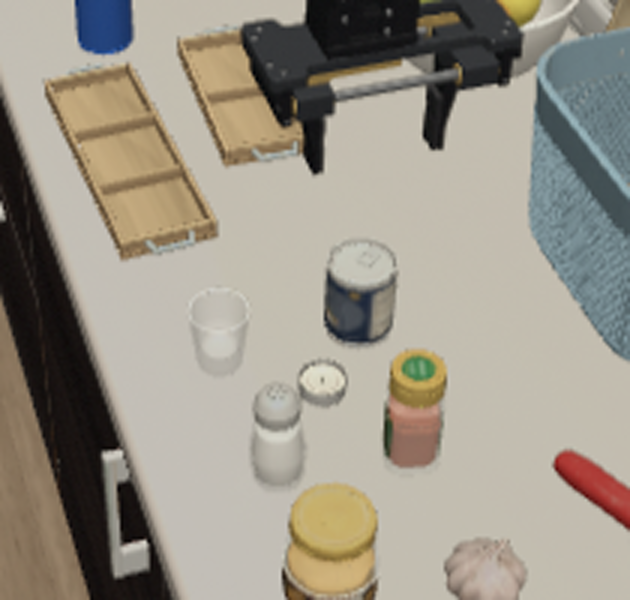

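The fingers hang over the tin, aligned along world x and clear of the tea light. I descend and grip.

```bash

python3 -m handwheel '[[0,0,0,0.2,-0.2,2,0],[0,0,0,0.3,-0.3,4.5,0],[0,0,0,0.3,-0.3,7,0],[0,0,0,0.3,-0.3,9.5,0],[0,0,0,0.3,-0.3,12,0],[0,0,0,0.3,-0.3,14,0],[0,0,0,0.3,-0.3,15.4,0],[0,0,0,0.3,-0.3,15.4,0],[0,0,0,0.3,-0.3,15.4,0.2],[0,0,0,0.3,-0.3,15.4,0.3]]' 25 
python3 -m handwheel '[[0,0,0,0,0,0,1],[0,0,0,0,0,0,1],[0,0,0,0,0,0,1],[0,0,0,0,0,0,1],[0,0,0,0,0,0,1],[0,0,0,0,0,0,1],[0,0,0,0,0,0,1],[0,0,0,0,0,0,1],[0,0,0,0,0,0,1],[0,0,0,0,0,0,1]]' 25 >/dev/null
python3 d.py .555 -.074 .045;python3 d.py .4215 .273 .2
```

```text
time: 2.7
tool_pos: [0.5546, -0.0679, 0.0477]
ee_rot: [[-0.003, 1.0, 0.001], [1.0, 0.003, -0.0], [-0.0, 0.001, -1.0]]
wrist_force: [0.4, 0.5, 0.3]
width: 0.921
gripper_force: 0.0
rot [0.001 0.    0.002] shift [-0.52  0.02  0.25] pos [ 0.5548 -0.0688  0.0475] w 56.7 gf 25.0 F [-0.4  0.8  6.5] t 3.53
rot [0.001 0.    0.002] shift [ 34.2  -13.24 -15.28] pos [ 0.5548 -0.0688  0.0475] w 56.7 gf 25.0 F [-0.4  0.8  6.5] t 3.53
```

```bash

python3 -m handwheel '[[0,0,0,0,0,-1,1],[0,0,0,0,0,-2.5,1],[0,0,0,0,0,-4.5,1],[0,0,0,0,0,-6.5,1],[0,0,0,0,0,-8.5,1],[0,0,0,0,0,-10.5,1],[0,0,0,1,0,-12.5,1],[0,0,0,2.5,-1,-13.5,1],[0,0,0,4.5,-1.5,-14,1],[0,0,0,7,-2.5,-14,1]]' 
python3 d.py .4215 .276 .18
```

```text
time: 4.37
tool_pos: [0.5298, 0.0009, 0.1887]
ee_rot: [[-0.0, 1.0, 0.003], [1.0, 0.0, -0.001], [-0.001, 0.003, -1.0]]
wrist_force: [0.6, 0.4, -0.7]
width: 0.656
gripper_force: 25.0
rot [0.003 0.001 0.   ] shift [ 27.51 -10.83   0.81] pos [0.5298 0.0009 0.1887] w 57.0 gf 25.0 F [ 0.6  0.4 -0.7] t 4.37
```

```bash

python3 -m handwheel '[[0,0,0,2.5,-1,0,1],[0,0,0,5.5,-2.2,0,1],[0,0,0,9,-3.5,0,1],[0,0,0,12.5,-5,0,1],[0,0,0,16,-6.3,0,1],[0,0,0,19.5,-7.7,0,1],[0,0,0,23,-9,0,1],[0,0,0,25.5,-10,0.3,1],[0,0,0,27,-10.6,0.6,1],[0,0,0,27.5,-10.8,0.8,1]]' >/dev/null
python3 d.py .4215 .276 .055
python3 - <<'E'
from h import *
s=bot.grab_frame('side');cv2.imwrite('pics/c6.png',cv2.resize(s[100:300,180:380],(600,600),interpolation=2))
E
```

```text
rot [-0.001 -0.     0.005] shift [-0.21  0.3  12.33] pos [0.4187 0.2781 0.1783] w 57.0 gf 25.0 F [-0.4  0.  -1.7] t 5.2
```

View pics/c6.png

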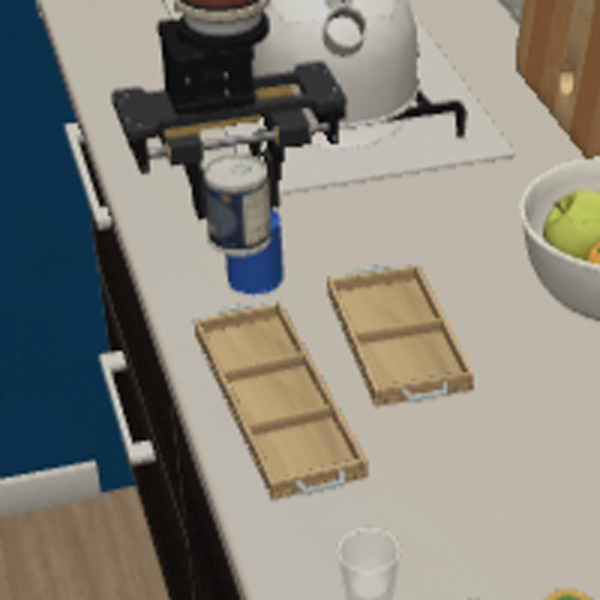

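The tin hangs upright in the fingers over the left compartment. I lower it and release.

```bash

python3 -m handwheel '[[0,0,0,0,0.2,2,1],[0,0,0,0,0.3,4.5,1],[0,0,0,0,0.3,7,1],[0,0,0,0,0.3,9,1],[0,0,0,0,0.3,10.5,1],[0,0,0,0,0.3,11.5,1],[0,0,0,0,0.3,12,1],[0,0,0,0,0.3,12.4,1],[0,0,0,0,0.3,12.5,1],[0,0,0,0,0.3,12.5,1]]' 
python3 d.py .4215 .276 .0525
python3 -m handwheel '[[0,0,0,0,0,0,1],[0,0,0,0,0,0,0.6],[0,0,0,0,0,0,0.3],[0,0,0,0,0,0,0],[0,0,0,0,0,0,0],[0,0,0,0,0,-1,0],[0,0,0,0,0,-4,0],[0,0,0,0,0,-7,0],[0,0,0,0,0,-10,0],[0,0,0,0,0,-12,0]]' 
python3 d.py .435 -.077 .18
```

```text
time: 6.08
tool_pos: [0.424, 0.2761, 0.0541]
ee_rot: [[-0.002, 1.0, 0.001], [1.0, 0.002, 0.0], [0.0, 0.001, -1.0]]
wrist_force: [-0.7, -0.4, -1.4]
width: 0.652
gripper_force: 25.0
rot [ 0.001 -0.     0.002] shift [-0.01 -0.25  0.16] pos [0.424  0.2761 0.0541] w 56.7 gf 25.0 F [-0.7 -0.4 -1.4] t 6.08
time: 6.92
tool_pos: [0.4245, 0.2767, 0.1776]
ee_rot: [[-0.002, 1.0, 0.004], [1.0, 0.002, 0.002], [0.002, 0.004, -1.0]]
wrist_force: [0.1, -0.3, 0.4]
width: 0.993
gripper_force: 0.0
rot [ 0.004 -0.002  0.002] shift [-35.37   0.98  -0.29] pos [0.4245 0.2767 0.1776] w 86.4 gf 0.0 F [ 0.1 -0.3  0.4] t 6.92
```

```bash

python3 -m handwheel '[[0,0,0,-2,0.1,0,0],[0,0,0,-5,0.2,0,0],[0,0,0,-9,0.3,0,0],[0,0,0,-13,0.4,0,0],[0,0,0,-17,0.5,0,0],[0,0,0,-21,0.6,0,0],[0,0,0,-25,0.7,0,0],[0,0,0,-29,0.8,0,0],[0,0,0,-33,0.9,0,0],[0,0,0,-35.3,1,0,0]]' >/dev/null
python3 -m handwheel '[[0,0,0,0,0,0,0],[0,0,0,0,0,0,0],[0,0,0,0,0,1,0],[0,0,0,0,0,2.5,0],[0,0,0,0,0,4,0],[0,0,0,0,0,5,0],[0,0,0,0,0,6,0],[0,0,0,0,0,7,0],[0,0,0,0,0,7,0],[0,0,0,0,0,7,0]]' >/dev/null
python3 d.py .435 -.077 .043
python3 - <<'E'
from h import *
s=bot.grab_frame('side');cv2.imwrite('pics/c7.png',cv2.resize(s[100:350,210:410],(600,750)[::1],interpolation=2)[:600])
E
```

```text
rot [-0.001 -0.001  0.003] shift [-0.06  0.14  6.  ] pos [ 0.4337 -0.0764  0.103 ] w 87.2 gf 0.0 F [-0.4 -0.1  0.2] t 8.58
```

View pics/c7.png

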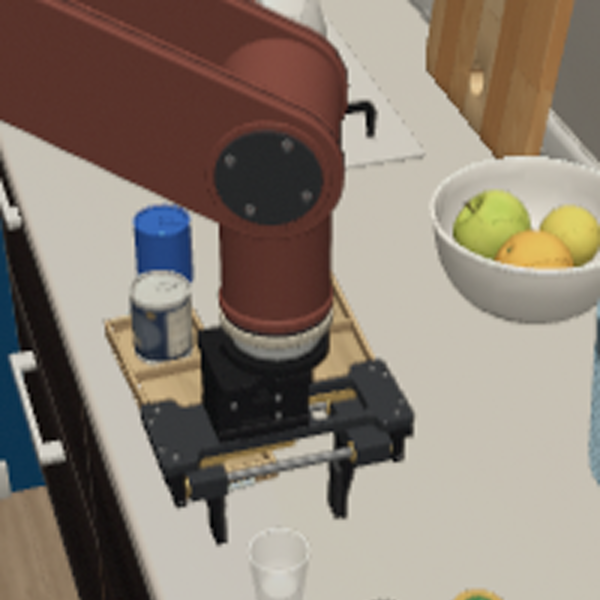

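The tin stands upright in the left compartment (px 160,315 in the crop), and the fingers are centred over the glass (280,560). I grip the glass gently.

```bash

python3 -m handwheel '[[0,0,0,0,0.1,1.5,0],[0,0,0,0,0.1,3,0],[0,0,0,0,0.1,4.5,0],[0,0,0,0,0.1,5.5,0],[0,0,0,0,0.1,6,0],[0,0,0,0,0.1,6,0],[0,0,0,0,0.1,6,0.1],[0,0,0,0,0.1,6,0.2],[0,0,0,0,0.1,6,0.3],[0,0,0,0,0.1,6,0.4]]' 10 >/dev/null
python3 -m handwheel '[[0,0,0,0,0,0,1],[0,0,0,0,0,0,1],[0,0,0,0,0,0,1],[0,0,0,0,0,0,1],[0,0,0,0,0,0,1],[0,0,0,0,0,0,1],[0,0,0,0,0,0,1],[0,0,0,0,0,0,1],[0,0,0,0,0,0,1],[0,0,0,0,0,0,1]]' 10 >/dev/null
python3 d.py .435 -.077 .043
python3 -m handwheel '[[0,0,0,0,0,-0.5,1],[0,0,0,0,0,-1.5,1],[0,0,0,0,0,-3,1],[0,0,0,0,0,-5,1],[0,0,0,0,0,-7,1],[0,0,0,0,0,-9,1],[0,0,0,0,0,-11,1],[0,0,0,0,0,-12.5,1],[0,0,0,0,0,-13.5,1],[0,0,0,0,0,-13.5,1]]' >/dev/null
python3 d.py .559 .2025 .18
```

```text
rot [0.    0.    0.002] shift [-0.01 -0.01  0.06] pos [ 0.4351 -0.0769  0.0436] w 46.8 gf 9.7 F [-0.5  0.9  3.4] t 10.3
rot [0.005 0.002 0.002] shift [27.96 12.3   0.16] pos [ 0.4366 -0.0774  0.1815] w 46.6 gf 9.9 F [ 0.3  0.2 -0.7] t 11.13
```

```bash

python3 -m handwheel '[[0,0,0,1.5,0.7,0,1],[0,0,0,4,1.8,0,1],[0,0,0,7,3,0,1],[0,0,0,10.5,4.6,0,1],[0,0,0,14,6.1,0,1],[0,0,0,17.5,7.7,0,1],[0,0,0,21,9.2,0,1],[0,0,0,24,10.5,0,1],[0,0,0,26.5,11.6,0,1],[0,0,0,27.9,12.3,0,1]]' >/dev/null
python3 -m handwheel '[[0,0,0,0,0,0,1],[0,0,0,0,0,0,1],[0,0,0,0,0,1,1],[0,0,0,0,0,3,1],[0,0,0,0,0,5,1],[0,0,0,0,0,7,1],[0,0,0,0,0,8.5,1],[0,0,0,0,0,9,1],[0,0,0,0,0,9,1],[0,0,0,0,0,9,1]]' >/dev/null
python3 d.py .559 .2025 .05
python3 - <<'E'
from h import *
s=bot.grab_frame('side');cv2.imwrite('pics/c8.png',cv2.resize(s[130:290,220:380],(600,600),interpolation=2))
E
```

```text
rot [-0.     0.     0.001] shift [0.09 0.16 3.86] pos [0.5574 0.2016 0.0886] w 46.7 gf 9.9 F [ 0.5  0.4 -0.4] t 12.8
```

View pics/c8.png

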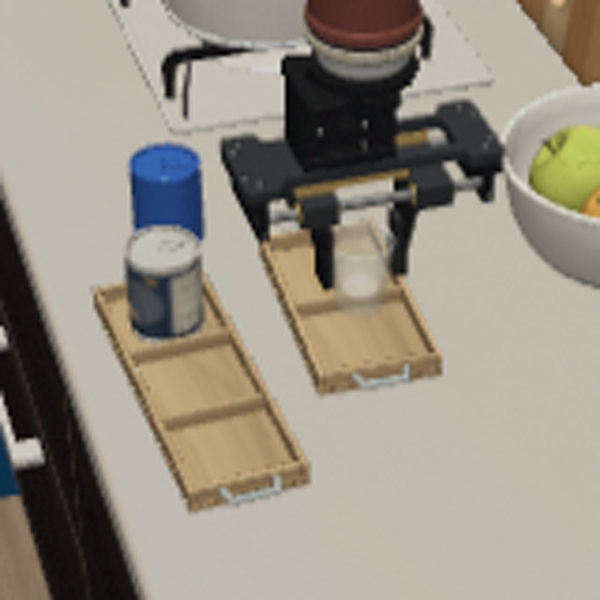

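The glass is upright over the right compartment. I lower and release it, then head for the spice jar. Its sides lie at about -11 to -21 degrees, so I turn the tool +0.27 rad.

```bash

python3 -m handwheel '[[0,0,0,0.1,0.1,1,1],[0,0,0,0.1,0.1,2,1],[0,0,0,0.1,0.1,3,1],[0,0,0,0.1,0.1,3.6,1],[0,0,0,0.1,0.1,3.85,1],[0,0,0,0.1,0.1,3.9,1],[0,0,0,0.1,0.1,3.9,1],[0,0,0,0.1,0.1,3.9,0.7],[0,0,0,0.1,0.1,3.9,0.4],[0,0,0,0.1,0.1,3.9,0.2]]' >/dev/null
python3 d.py .559 .2025 .05
python3 -m handwheel '[[0,0,0,0,0,0,0.1],[0,0,0,0,0,0,0],[0,0,0,0,0,-1,0],[0,0,0,0,0,-3,0],[0,0,0,0,0,-6,0],[0,0,0,0,0,-9,0],[0,0,0,0,0,-12,0],[0,0,0,0,0,-13,0],[0,0,0,0,0,-13,0],[0,0,0,0,0,-13,0]]' 15 >/dev/null
python3 d.py .543 -.2165 .18
python3 -m handwheel '[[0,0,0,-3,0,0,0],[0,0,0,-7,-0.2,0,0],[0,0,0,-11,-0.4,0,0],[0,0,0.04,-15,-0.6,0,0],[0,0,0.08,-19,-0.8,0,0],[0,0,0.12,-23,-1,0,0],[0,0,0.16,-27,-1.2,0,0],[0,0,0.2,-31,-1.4,0,0],[0,0,0.24,-35,-1.6,0,0],[0,0,0.27,-38.5,-1.6,0,0]]' >/dev/null
python3 d.py .543 -.2165 .13
```

```text
rot [ 0.001 -0.     0.002] shift [-0.09  0.02 -0.02] pos [0.5588 0.2034 0.0498] w 53.0 gf 0.0 F [-0.6 -0.5  0.4] t 13.68
rot [ 0.001 -0.     0.002] shift [-4.199e+01 -1.650e+00 -2.000e-02] pos [0.5587 0.2034 0.1799] w 87.3 gf 0.0 F [-0.2 -0.7 -0.5] t 14.52
rot [-0.004 -0.001 -0.271] shift [-3.14  1.09  4.66] pos [ 0.5411 -0.1835  0.1767] w 86.9 gf 0.0 F [0.4 1.  0.1] t 15.35
```

```bash

python3 -m handwheel '[[0,0,0,-1,0.3,0,0],[0,0,0,-2,0.7,0,0],[0,0,0,-3.1,1.1,1,0],[0,0,0,-3.1,1.1,2,0],[0,0,0,-3.1,1.1,3,0],[0,0,0,-3.1,1.1,4,0],[0,0,0,-3.1,1.1,4.5,0],[0,0,0,-3.1,1.1,4.5,0],[0,0,0,-3.1,1.1,4.5,0],[0,0,0,-3.1,1.1,4.5,0]]' >/dev/null
python3 d.py .543 -.2165 .052
python3 - <<'E'
from h import *
s=bot.grab_frame('side');t=bot.grab_frame('top')
a=cv2.resize(s[200:350,300:450],(600,600),interpolation=2)
cv2.imwrite('pics/c9.png',a)
E
```

```text
rot [ 0.001  0.    -0.267] shift [-0.31 -0.24  8.3 ] pos [ 0.5461 -0.2141  0.135 ] w 87.0 gf 0.0 F [ 0.4 -0.1  0.1] t 16.18
```

View pics/c9.png

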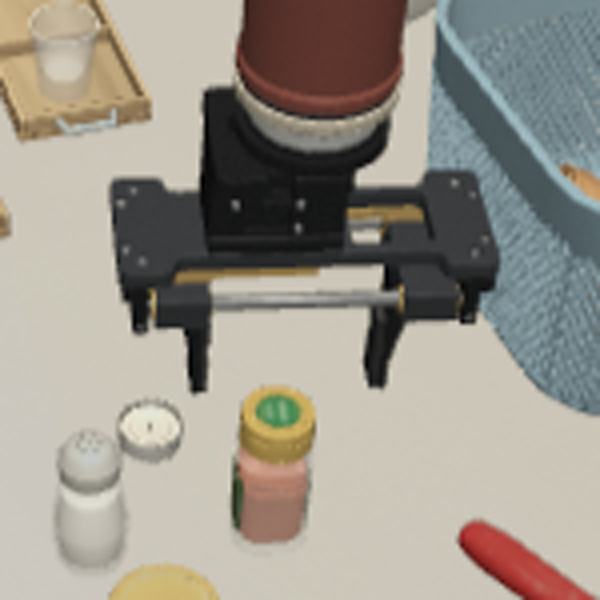

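The glass stands in its compartment (px 65,50). The fingers straddle the spice jar (275,470), nearly parallel to its front face. I add 0.06 rad, descend and grip.

```bash

python3 -m handwheel '[[0,0,0.03,-0.3,-0.2,1,0],[0,0,0.06,-0.3,-0.2,2.5,0],[0,0,0.06,-0.3,-0.2,4.5,0],[0,0,0.06,-0.3,-0.2,6.5,0],[0,0,0.06,-0.3,-0.2,8,0],[0,0,0.06,-0.3,-0.2,8.3,0],[0,0,0.06,-0.3,-0.2,8.3,0],[0,0,0.06,-0.3,-0.2,8.3,0.2],[0,0,0.06,-0.3,-0.2,8.3,0.3],[0,0,0.06,-0.3,-0.2,8.3,0.4]]' 20 >/dev/null
python3 -m handwheel '[[0,0,0,0,0,0,0.5],[0,0,0,0,0,0,1],[0,0,0,0,0,0,1],[0,0,0,0,0,0,1],[0,0,0,0,0,0,1],[0,0,0,0,0,0,1],[0,0,0,0,0,0,1],[0,0,0,0,0,0,1],[0,0,0,0,0,0,1],[0,0,0,0,0,0,1]]' 20 >/dev/null
python3 d.py .543 -.2165 .052
python3 -m handwheel '[[0,0,0,0,0,-0.5,1],[0,0,0,0,0,-1.5,1],[0,0,0,0,0,-3,1],[0,0,0,0,0,-5,1],[0,0,0,0,0,-7,1],[0,0,0,0,0,-9,1],[0,0,0,0,0,-11,1],[0,0,0,0,0,-13,1],[0,0,0,0,0,-14,1],[0,0,0,0,0,-14,1]]' >/dev/null
python3 d.py .429 .107 .19
```

```text
rot [ 0.    -0.    -0.328] shift [ 0.03 -0.01 -0.04] pos [ 0.543  -0.2168  0.0516] w 41.5 gf 19.8 F [-1.  -0.1  2.3] t 17.95
rot [ 0.006  0.002 -0.328] shift [ 27.02 -21.41   0.37] pos [ 0.5446 -0.2178  0.1953] w 41.2 gf 19.8 F [ 1.  -0.9 -0.6] t 18.78
```

```bash

python3 -m handwheel '[[0,0,-0.02,1.5,-1.2,0,1],[0,0,-0.05,4,-3.2,0,1],[0,0,-0.1,7,-5.5,0,1],[0,0,-0.15,10.3,-8.2,0,1],[0,0,-0.2,13.5,-10.7,0,1],[0,0,-0.25,17,-13.5,0,1],[0,0,-0.3,20.3,-16,0,1],[0,0,-0.33,23.3,-18.5,0,1],[0,0,-0.33,25.8,-20.5,0,1],[0,0,-0.33,27,-21.4,0,1]]' >/dev/null
python3 -m handwheel '[[0,0,0,0,0,0,1],[0,0,0,0,0,0,1],[0,0,0,0,0,1,1],[0,0,0,0,0,3,1],[0,0,0,0,0,5,1],[0,0,0,0,0,7,1],[0,0,0,0,0,8.5,1],[0,0,0,0,0,9,1],[0,0,0,0,0,9,1],[0,0,0,0,0,9,1]]' >/dev/null
python3 d.py .429 .107 .058
```

```text
rot [-0.001  0.     0.001] shift [0.01 0.15 4.34] pos [0.4276 0.1069 0.1014] w 41.5 gf 19.8 F [ 0.4  0.5 -1. ] t 20.45
```

```bash

python3 -m handwheel '[[0,0,0,0,0.1,1,1],[0,0,0,0,0.1,2,1],[0,0,0,0,0.1,3,1],[0,0,0,0,0.1,3.8,1],[0,0,0,0,0.1,4.2,1],[0,0,0,0,0.1,4.3,1],[0,0,0,0,0.1,4.35,1],[0,0,0,0,0.1,4.35,0.8],[0,0,0,0,0.1,4.35,0.5],[0,0,0,0,0.1,4.35,0.2]]' >/dev/null
python3 d.py .429 .107 .058
python3 -m handwheel '[[0,0,0,0,0,0,0.1],[0,0,0,0,0,0,0],[0,0,0,0,0,-1,0],[0,0,0,0,0,-3,0],[0,0,0,0,0,-6,0],[0,0,0,0,0,-9,0],[0,0,0,0,0,-12,0],[0,0,0,0,0,-13,0],[0,0,0,0,0,-13,0],[0,0,0,0,0,-13,0]]' 15 >/dev/null
python3 d.py .440 -.204 .18
python3 -m handwheel '[[0,0,0,-2,0,0,0],[0,0,0,-5,0.2,0,0],[0,0,0,-9,0.4,0,0],[0,0,0,-13,0.6,0,0],[0,0,0,-17,0.8,0,0],[0,0,0,-21,1,0,0],[0,0,0,-24.5,1.1,0,0],[0,0,0,-27.5,1.1,0,0],[0,0,0,-30,1.1,0,0],[0,0,0,-31,1.1,0,0]]' >/dev/null
python3 -m handwheel '[[0,0,0,0,0,0,0],[0,0,0,0,0,0,0],[0,0,0,0,0,1,0],[0,0,0,0,0,2.5,0],[0,0,0,0,0,4,0],[0,0,0,0,0,5,0],[0,0,0,0,0,5,0],[0,0,0,0,0,5,0],[0,0,0,0,0,5,0],[0,0,0,0,0,5,0]]' >/dev/null
python3 d.py .440 -.204 .048
```

```text
rot [ 0.001 -0.     0.002] shift [-0.08  0.01  0.06] pos [0.4289 0.1078 0.0586] w 45.4 gf 0.0 F [-0.1 -0.   0.5] t 21.28
rot [ 0.001 -0.     0.002] shift [-31.18   1.09   0.84] pos [0.4285 0.1077 0.1884] w 86.9 gf 0.0 F [ 0.2  0.5 -0.3] t 22.12
rot [0.001 0.001 0.002] shift [-0.15 -0.08  9.1 ] pos [ 0.4406 -0.2024  0.139 ] w 86.7 gf 0.0 F [-0.1  0.2  0.8] t 23.78
```

```bash

python3 -m handwheel '[[0,0,0,-0.1,0,1,0],[0,0,0,-0.1,0,2.5,0],[0,0,0,-0.1,0,4.5,0],[0,0,0,-0.1,0,6.5,0],[0,0,0,-0.1,0,8.3,0],[0,0,0,-0.1,0,9.1,0],[0,0,0,-0.1,0,9.1,0],[0,0,0,-0.1,0,9.1,0.2],[0,0,0,-0.1,0,9.1,0.3],[0,0,0,-0.1,0,9.1,0.4]]' 20 >/dev/null
python3 -m handwheel '[[0,0,0,0,0,0,0.5],[0,0,0,0,0,0,1],[0,0,0,0,0,0,1],[0,0,0,0,0,0,1],[0,0,0,0,0,0,1],[0,0,0,0,0,0,1],[0,0,0,0,0,0,1],[0,0,0,0,0,0,1],[0,0,0,0,0,0,1],[0,0,0,0,0,0,1]]' 20 >/dev/null
python3 d.py .440 -.204 .048
python3 -m handwheel '[[0,0,0,0,0,-0.5,1],[0,0,0,0,0,-1.5,1],[0,0,0,0,0,-3,1],[0,0,0,0,0,-5,1],[0,0,0,0,0,-7,1],[0,0,0,0,0,-9,1],[0,0,0,0,0,-11,1],[0,0,0,0,0,-13,1],[0,0,0,0,0,-14,1],[0,0,0,0,0,-14,1]]' >/dev/null
python3 d.py .425 .190 .19
python3 - <<'E'
from h import *
s=bot.grab_frame('side')
a=cv2.resize(s[170:350,210:410],(800,720),interpolation=2)[:600]
cv2.imwrite('pics/c10.png',a)
E
```

```text
rot [0.    0.    0.002] shift [-0.07 -0.01 -0.09] pos [ 0.4401 -0.2033  0.0471] w 40.4 gf 19.9 F [ 0.4 -0.2  1.3] t 25.45
rot [0.005 0.003 0.002] shift [39.42 -1.56 -0.1 ] pos [ 0.4414 -0.2042  0.1903] w 39.9 gf 19.7 F [ 1.  -0.5 -0.5] t 26.28
```

View pics/c10.png

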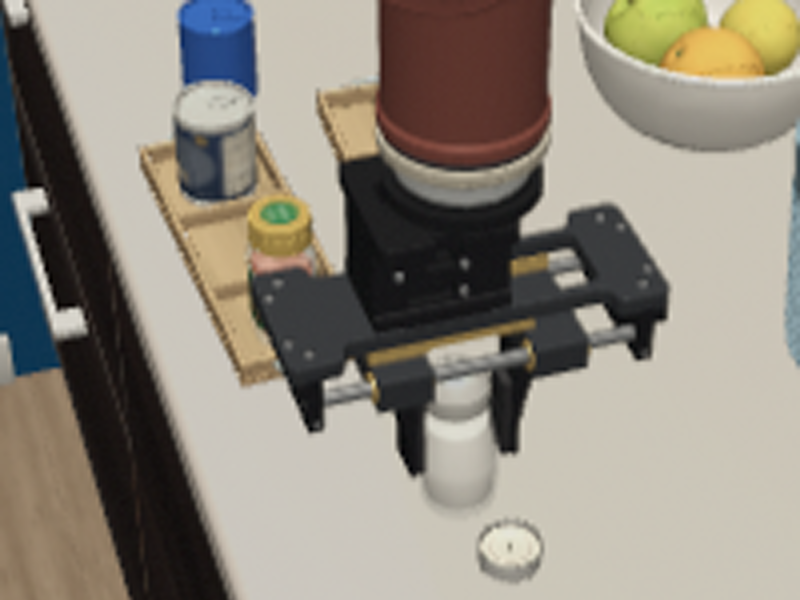

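The salt shaker is held upright, and the tin and spice jar stand upright in the long tray. I carry the shaker to the middle compartment.

```bash

python3 -m handwheel '[[0,0,0,1.5,0,0,1],[0,0,0,4,-0.1,0,1],[0,0,0,7,-0.3,0,1],[0,0,0,10.5,-0.4,0,1],[0,0,0,14,-0.5,0,1],[0,0,0,17.5,-0.7,0,1],[0,0,0,21,-0.8,0,1],[0,0,0,24.5,-1,0,1],[0,0,0,28,-1.1,0,1],[0,0,0,31.5,-1.2,0,1]]' >/dev/null
python3 -m handwheel '[[0,0,0,3,-0.1,0,1],[0,0,0,5.5,-0.2,0,1],[0,0,0,7.2,-0.3,0,1],[0,0,0,7.9,-0.3,0,1],[0,0,0,7.9,-0.3,0,1],[0,0,0,7.9,-0.3,2,1],[0,0,0,7.9,-0.3,4,1],[0,0,0,7.9,-0.3,6,1],[0,0,0,7.9,-0.3,7,1],[0,0,0,7.9,-0.3,7,1]]' >/dev/null
python3 d.py .425 .190 .0535
```

```text
rot [-0.006  0.002  0.001] shift [0.11 0.34 6.04] pos [0.422  0.189  0.1139] w 40.3 gf 19.7 F [-0.6 -0.  -1. ] t 28.0
```

```bash

python3 -m handwheel '[[0,0,0,0,0.1,1,1],[0,0,0,0,0.2,2.5,1],[0,0,0,0,0.2,4,1],[0,0,0,0,0.2,5,1],[0,0,0,0,0.2,5.6,1],[0,0,0,0,0.2,5.9,1],[0,0,0,0,0.2,5.9,1],[0,0,0,0,0.2,5.9,1],[0,0,0,0,0.2,5.9,1],[0,0,0,0,0.2,5.9,1]]' >/dev/null
python3 d.py .425 .190 .0535
```

```text
rot [ 0.001 -0.     0.002] shift [-0.09 -0.18  0.53] pos [0.4268 0.1909 0.0588] w 40.2 gf 19.7 F [ 0.5 -0.  -1. ] t 28.83
```

```bash

python3 -m handwheel '[[0,0,0,0,-0.1,0.2,1],[0,0,0,0,-0.1,0.4,1],[0,0,0,0,-0.1,0.5,1],[0,0,0,0,-0.1,0.5,1],[0,0,0,0,-0.1,0.5,0.8],[0,0,0,0,-0.1,0.5,0.5],[0,0,0,0,-0.1,0.5,0.3],[0,0,0,0,-0.1,0.5,0.1],[0,0,0,0,-0.1,0.5,0],[0,0,0,0,-0.1,0.5,0]]' >/dev/null
python3 d.py .425 .190 .0535
python3 -m handwheel '[[0,0,0,0,0,0,0],[0,0,0,0,0,-0.5,0],[0,0,0,0,0,-2,0],[0,0,0,0,0,-4,0],[0,0,0,0,0,-7,0],[0,0,0,0,0,-10,0],[0,0,0,0,0,-12.5,0],[0,0,0,-1.5,0,-14,0],[0,0,0,-4,0,-14,0],[0,0,0,-7,0.1,-14,0]]' >/dev/null
python3 -m handwheel '[[0,0,0,-3,0,0,0],[0,0,0,-6.5,0.2,0,0],[0,0,0,-10,0.4,0,0],[0,0,0,-14,0.5,0,0],[0,0,0,-18,0.6,0,0],[0,0,0,-22,0.8,0,0],[0,0,0,-26,0.9,0,0],[0,0,0,-29.5,1,0,0],[0,0,0,-32.5,1.1,0,0],[0,0,0,-35,1.2,0,0]]' >/dev/null
python3 d.py .439 -.323 .19
```

```text
rot [ 0.    -0.     0.002] shift [-0.07 -0.04 -0.03] pos [0.4254 0.1907 0.0532] w 62.4 gf 0.0 F [-0.2 -0.7  1.4] t 29.67
rot [0.    0.001 0.   ] shift [-9.12  0.03  0.36] pos [ 0.4387 -0.2318  0.1935] w 86.7 gf 0.0 F [-0.4  0.4  0.3] t 31.33
```

```bash

python3 -m handwheel '[[0,0,0,-2,0,0,0],[0,0,0,-4.5,0,0,0],[0,0,0,-7,0,0,0],[0,0,0,-8.5,0,0,0],[0,0,0,-9.1,0,0,0],[0,0,0,-9.1,0,1.5,0],[0,0,0,-9.1,0,3.5,0],[0,0,0,-9.1,0,5,0],[0,0,0,-9.1,0,5,0],[0,0,0,-9.1,0,5,0]]' >/dev/null
python3 d.py .439 -.323 .05
python3 - <<'E'
from h import *
s=bot.grab_frame('side')
a=cv2.resize(s[180:400,210:430],(600,600),interpolation=2)
cv2.imwrite('pics/c11.png',a)
E
```

```text
rot [-0.002 -0.002  0.003] shift [-0.42  0.04  9.24] pos [ 0.4388 -0.319   0.1424] w 87.1 gf 0.0 F [-0.6 -0.5  0.7] t 32.17
```

View pics/c11.png

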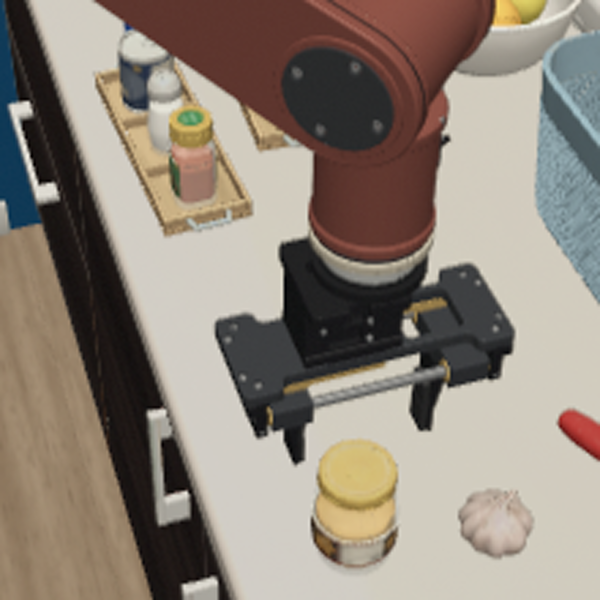

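All three things stand upright in the long tray, and the fingers are centred over the honey jar (357,500). I descend and grip.

```bash

python3 -m handwheel '[[0,0,0,-0.1,0,1,0],[0,0,0,-0.2,0,2.5,0],[0,0,0,-0.2,0,4,0],[0,0,0,-0.2,0,5.5,0],[0,0,0,-0.2,0,7,0],[0,0,0,-0.2,0,8.3,0],[0,0,0,-0.2,0,9,0],[0,0,0,-0.2,0,9.1,0],[0,0,0,-0.2,0,9.1,0],[0,0,0,-0.2,0,9.1,0.1]]' 35 >/dev/null
python3 -m handwheel '[[0,0,0,0,0,0,0.2],[0,0,0,0,0,0,0.3],[0,0,0,0,0,0,1],[0,0,0,0,0,0,1],[0,0,0,0,0,0,1],[0,0,0,0,0,0,1],[0,0,0,0,0,0,1],[0,0,0,0,0,0,1],[0,0,0,0,0,0,1],[0,0,0,0,0,0,1]]' 35 >/dev/null
python3 d.py .439 -.323 .05
python3 -m handwheel '[[0,0,0,0,0,-0.5,1],[0,0,0,0,0,-1.5,1],[0,0,0,0,0,-3,1],[0,0,0,0,0,-5,1],[0,0,0,0,0,-7,1],[0,0,0,0,0,-9,1],[0,0,0,0,0,-11,1],[0,0,0,0,0,-13,1],[0,0,0,0,0,-14,1],[0,0,0,0,0,-14,1]]' >/dev/null
python3 d.py .563 .294 .19
```

```text
rot [-0.     0.     0.002] shift [-0.05 -0.    0.26] pos [ 0.439  -0.3225  0.0526] w 61.7 gf 34.9 F [-3.7 -0.7  5.6] t 33.88
rot [0.004 0.004 0.002] shift [61.71 12.37  0.35] pos [ 0.4406 -0.3234  0.1953] w 61.5 gf 34.9 F [ 0.9 -0.2 -2.3] t 34.72
```

```bash

python3 -m handwheel '[[0,0,0,1,0.2,0,1],[0,0,0,3,0.6,0,1],[0,0,0,6,1.2,0,1],[0,0,0,9.5,1.9,0,1],[0,0,0,13,2.6,0,1],[0,0,0,16.5,3.3,0,1],[0,0,0,20,4,0,1],[0,0,0,23.5,4.7,0,1],[0,0,0,27,5.4,0,1],[0,0,0,30.5,6.1,0,1]]' >/dev/null
python3 -m handwheel '[[0,0,0,3.5,0.7,0,1],[0,0,0,7,1.4,0,1],[0,0,0,10.5,2.1,0,1],[0,0,0,14,2.8,0,1],[0,0,0,17.5,3.5,0,1],[0,0,0,21,4.2,0,1],[0,0,0,24.5,4.9,0,1],[0,0,0,27.5,5.5,0,1],[0,0,0,30,6,0,1],[0,0,0,31.2,6.2,0,1]]' >/dev/null
python3 -m handwheel '[[0,0,0,0,0,0,1],[0,0,0,0,0,0,1],[0,0,0,0,0,1,1],[0,0,0,0,0,2.5,1],[0,0,0,0,0,4.5,1],[0,0,0,0,0,6.5,1],[0,0,0,0,0,7.5,1],[0,0,0,0,0,8,1],[0,0,0,0,0,8,1],[0,0,0,0,0,8,1]]' >/dev/null
python3 d.py .563 .294 .059
```

```text
rot [ 0.001 -0.     0.001] shift [-0.06  0.16  5.36] pos [0.5614 0.2946 0.1126] w 61.4 gf 34.9 F [-0.4  0.8 -1.9] t 37.22
```

```bash

python3 -m handwheel '[[0,0,0,0,0.1,1,1],[0,0,0,0,0.1,2.5,1],[0,0,0,0,0.1,4,1],[0,0,0,0,0.1,4.8,1],[0,0,0,0,0.1,5.1,1],[0,0,0,0,0.1,5.2,1],[0,0,0,0,0.1,5.2,1],[0,0,0,0,0.1,5.2,1],[0,0,0,0,0.1,5.2,1],[0,0,0,0,0.1,5.2,1]]' >/dev/null
python3 d.py .563 .294 .059
```

```text
rot [ 0.001 -0.     0.002] shift [-0.12  0.04  0.19] pos [0.5626 0.2952 0.0609] w 61.4 gf 34.9 F [-0.2 -0.4 -3.7] t 38.05
```

```bash

python3 -m handwheel '[[0,0,0,0,0,0.1,1],[0,0,0,0,0,0.2,1],[0,0,0,0,0,0.2,1],[0,0,0,0,0,0.2,0.5],[0,0,0,0,0,0.2,0.2],[0,0,0,0,0,0.2,0],[0,0,0,0,0,0.2,0],[0,0,0,0,0,0.2,0],[0,0,0,0,0,0.2,0],[0,0,0,0,0,0.2,0]]' >/dev/null
python3 d.py .563 .294 .059
python3 -m handwheel '[[0,0,0,0,0,0,0],[0,0,0,0,0,-0.5,0],[0,0,0,0,0,-2,0],[0,0,0,0,0,-4,0],[0,0,0,0,0,-7,0],[0,0,0,0,0,-10,0],[0,0,0,0,0,-13,0],[0,0,0,0,0,-16,0],[0,0,0,0,0,-17,0],[0,0,0,0,0,-17,0]]' >/dev/null
python3 -m handwheel '[[0,0,0,-3,0,0,0],[0,0,0,-6.5,0,0,0],[0,0,0,-10,0,0,0],[0,0,0,-14,0,0,0],[0,0,0,-18,0,0,0],[0,0,0,-22,0,0,0],[0,0,0,-26,0,0,0],[0,0,0,-30,0,0,0],[0,0,0,-34,0,0,0],[0,0,0,-38,0,0,0]]' >/dev/null
python3 d.py .563 -.1 .2
python3 - <<'E'
from h import *
s=bot.grab_frame('side');t=bot.grab_frame('top')
a=cv2.resize(s[150:300,220:370],(400,400),interpolation=2);b=cv2.resize(t[165:285,195:315],(400,400),interpolation=2)
cv2.imwrite('pics/c12.png',np.hstack([a,b]))
E
```

```text
rot [ 0.    -0.     0.002] shift [-0.11  0.08 -0.07] pos [0.5622 0.2951 0.0583] w 85.7 gf 0.0 F [-0.3 -0.2  0.1] t 38.88
rot [-0.003 -0.001  0.002] shift [-1.33  0.16  2.59] pos [ 0.5614 -0.0867  0.2259] w 87.1 gf 0.0 F [0.6 0.7 0.4] t 40.55
```

View pics/c12.png

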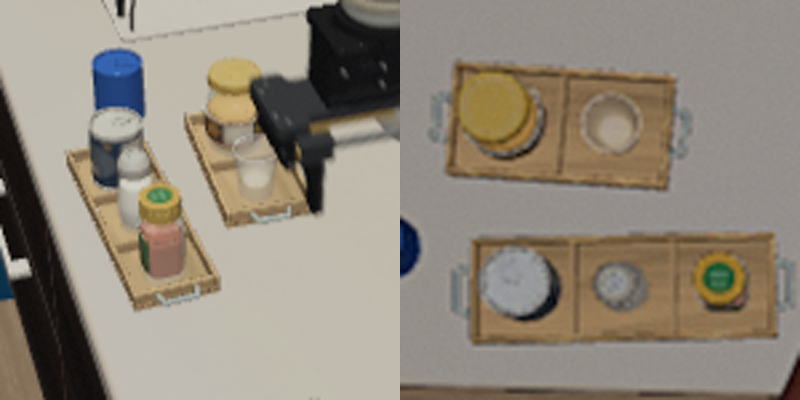

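All five things stand upright and centred in their own compartments: honey (505,115), glass (610,123), tin (520,285), salt (620,285) and spice (720,283). The gripper is clear of them. I hand in.

```bash
python3 -m handwheel '[[0,0,0,0,0,0,0],[0,0,0,0,0,0,0],[0,0,0,0,0,0,0],[0,0,0,0,0,0,0],[0,0,0,0,0,0,0],[0,0,0,0,0,0,0],[0,0,0,0,0,0,0],[0,0,0,0,0,0,0],[0,0,0,0,0,0,0],[0,0,0,0,0,0,0]]' >/dev/null
python3 -c "from bench import bot; print(bot.sign_off())"
```

```text
the job is handed in; nothing more can be done
None
```

The job is handed in at about 41 s: the last pictures showed all five things upright in their own compartments and let go; the garlic and tea light were never approached, and no pass or fail verdict came back.

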